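Offer the spread snap ring to the scale spindle's groove

ROBOT

A 6-joint arm with a two-finger parallel gripper is mounted at the origin on the work surface. World frame = base frame: x ahead of the robot, y to its left, z up, the work surface at z = 0. Lengths are in mm, angles in rad, forces in N, time in s.
With the tool pointing down it reaches from about 400 to 925 mm from the base axis. Payload 12.5 kg.
Tool frame: the origin (TCP) lies at the centre of the arm's flange, where the gripper is bolted on; the fingertips stand 190 mm ahead of it and the grasp point (between the pads) lies 171 mm ahead of it; z points along the fingers, y is the line along which they close (so a half turn about z gives the same grasp; the last joint's range is limited). The gripper opens to 95 mm and grips with 3 to 60 N. Pads are 20 mm wide; open, the fingers measure 119 mm over their backs; the gripper's body (75 mm by 180 mm) begins 59 mm behind the grasp point.
Start: joints at [1.226, 0.491, 1.559, -0, 1.092, -0.106], TCP at [147.811, 607.27, 404.761] pointing down, gripper open.
Joint ranges: [-3.1, 3.1], [-0.84, 2.19], [0.05, 2.79], [-1.13, 4.28], [0.06, 2.93], [-2.69, 2.69]. Speed limits (rad/s): [2.22, 2.22, 2.79, 3.14, 3.14, 3.14].

INTERFACE

Orientations are given as [roll, pitch, yaw] about the fixed x, y, z axes, in that order (R = Rz(yaw) Ry(pitch) Rx(roll)).
In Python, from cell import env, read_camera, search_frame, cut_out gives the robot as it stands. The module is installed in compiled form; this text tells all that it offers.
- The arm moves only by the tool move_arm, never from a script. Its argument "commands" is a list of rows, each a list of 3 entries, a list of its own where there are three numbers: the shift along the world's x, y, z normalised to -1 to 1, where 1 is 0.03 m, then the turn about the world's z normalised to -1 to 1, where 1 is 0.08 rad, then the opening, from -1 (shut) to 1 (fully open), so that 0 is half open. A call has 1 to 20 rows; each row shifts and turns the commanded pose from where the row before left it; what a row does not reach is not made up. A row lasts 1/12 s, in which the tool goes at most 41.7 mm and 7.16 degrees, less where a joint would pass 70% of its speed; a pose out of reach is approached as far as the arm can. A call with a number of a shift or a turn outside -1 to 1 is refused whole. A call with a gripper value outside its range is refused whole. The fingers move at their own pace and stop on an object; the grip force is fixed at half the most. Time passes only in rows, so rows that do not move let the fingers close. It gives the time, the measured TCP pose, the force, the opening and the grip force at its end, in the units of the state.
- env.state(): the state, without advancing time (a new reading comes with each control period).
- read_camera(name): name is "side" or "top"; returns a dict with "image" (420x560x3 uint8, red, green, blue), "fx", "fy", "cx", "cy" (pixels), "rvec" (rotation vector, rad) and "tvec" (3), from world to camera coordinates, as OpenCV has them. Camera axes: x right, y down, z forward; pixel columns grow to the right and rows downward; lengths in mm; the calibration is good to about 2 mm. A picture is of the moment at which its call begins. There is no depth.
- env.job_done(): hands the job in; it is judged then, once.
Trained networks look in a picture, given as the dict that the camera call returned (one of the last four; its "shot" number tells which), for a name from the list of things; names that differ only in an ending like _2 or _b are one class to them, and where a whole thing is asked for, a point or a joint stands for the part that bears it (a point fixed in the world has none). Each returns a list of dicts, best first, with "confidence" (0 to 1); they miss things now and then, are a little off and sometimes report something else, mostly with a low value. They report only what shows in the picture. A call takes as long as a camera call. They do not tell look-alikes from the thing itself.
- search_frame(thing, picture): "at" ([column, row] in pixels, amid what is visible of it).
- cut_out(thing, picture): "region" (420x560 bool, what is visible of it) and "at" ([column, row] in pixels, amid what is visible of it).
The state is a dict: "t": time; "joints": joint angles; "qvel": joint speeds; "tau": joint torques, N m; "eef_pos": TCP position; "tcp_rot": TCP orientation; "ft_force": force on the tool from outside, world axes, zero at the start; "moment": the same for the moment, N m; "opening": opening from 0.0 (shut) to 1.0 (fully open); "grip_force": force on a finger pad.
Only numpy, scipy, OpenCV 4.12 (cv2) and the standard library are available. Lean on these libraries where they do the work, as an engineer would, in place of code of your own. Each camera call takes 0.05 s, during which the arm holds its last target. There are 200 camera calls.

TASK

Refit the snap ring of the studio's spring scale. First stand brass weights on the pan, one at a time, until the top of its rim lies between the two marks on the gauge post, and let go of them; then take the ring pliers off their rest by the handles, squeeze them so that the ring is spread wide, bring it over the top of the spindle and down until it is level with the groove, centred around the spindle and clear of the pan's hub. Finish while still holding it there: pliers squeezed, level and still, touching neither spindle nor pan, and the brush jar, ink bottle and paint pot left where they are.

Things in the scene. Friction and masses are not known exactly. Their poses are not given: they have to be found in the camera images.
- pan (a joint): how far the scale's sprung aluminium pan has gone down, in m (0: top face 90 mm above the table; stop at 0.040). Each weight adds 0.010 (spring 196 N/m). Empty it hangs 0 to 0.009 down, so 1 or 2 weights are needed. The two gauge marks stand where the pan's top face comes at 0.015 (upper) and 0.025 (lower). Settles in about 0.5 s.
- pan_top (a point): centre of the pan's top face (moves with it), on the spindle axis; x points to the gauge post. Flat round plate 160 mm across, 4 mm thick, no rim wall; its middle hub, 28 mm across, rises 20 mm above the top face. The gauge post stands 96 to 104 mm out, 16 mm wide, its top 105 mm above the table; its two dark mark blades reach in to 83 mm.
- groove (a point): middle of the groove in the scale's fixed upright steel spindle, on its axis, 102.5 mm above the table. The groove is 12 mm high and 16 mm in diameter, the spindle above and below it 20 mm. While the pan is too high its hub covers the groove.
- spindle_tip (a point): top end of the spindle on its axis, 125 mm above the table; the last 8 mm taper to 12 mm across.
- weight0_mid (a point): brass weight, a plain round cylinder 36 mm across and 26 mm high, 200 g, standing on the plywood board (one of three alike, 62 mm apart in a row along the board); the point is its centre, half-way up. On the pan it lowers the pan by 10 mm.
- weight1_mid (a point): brass weight, a plain round cylinder 36 mm across and 26 mm high, 200 g, standing on the plywood board (one of three alike, 62 mm apart in a row along the board); the point is its centre, half-way up. On the pan it lowers the pan by 10 mm.
- weight2_mid (a point): brass weight, a plain round cylinder 36 mm across and 26 mm high, 200 g, standing on the plywood board (one of three alike, 62 mm apart in a row along the board); the point is its centre, half-way up. On the pan it lowers the pan by 10 mm.
- board: plywood board under the weights, fixed, 190 mm (its x, the row of weights) by 75 mm by 10 mm high; origin in the middle of its underside.
- pliers_grip (a point): ring pliers: point midway between the two black handles where to grip them, half-way up, 49 mm above the table at the start. x runs along the pliers to the ring, y across the handles, z up. Handles: upright bars 9 mm thick, 18 mm high, from 42 mm behind to 36 mm ahead of this point, here 50 mm wide over both when released; pivot 52 mm ahead. Mass 180 g.
- ring_centre (a point): centre of the steel snap ring in the pliers' jaws, 104 mm ahead of pliers_grip and 20 mm below it, on the pliers' centre line (it stays there as the ring opens). Ring of 5 mm round bar, 16 mm inside and 26 mm outside when closed: too small for the spindle; squeezed to the stop its halves each move 8 mm outwards. The jaws rise from the ring back to the pivot at handle height.
- jaw_left (a joint): opening angle of the left jaw: 0 released, 0.15 rad squeezed to the stop (both jaws move together); the ring counts as spread above 0.10. At the stop the handles are parallel, 34 mm wide over both. Squeezing takes about 3 N at first and 12 N at the stop: grip with 20 N or more.
- jaw_right (a joint): opening angle of the right jaw, the same as the left.
- rest: fixed wooden rest under the pliers, origin in the middle of its underside, below pliers_grip, same axes. Base 8 mm high; two cross bars 40 mm high carry the pliers: 33 to 43 mm behind the origin (74 mm wide) and 37 to 53 mm ahead of it (40 mm wide); free between them.
- pliers: the pliers' pivot body, origin at pliers_grip, same axes.
- scale: the scale's fixed base: a grey foot 124 mm across and 42 mm high, with spindle and gauge post; origin on the spindle axis at the table.
- brush_jar: bystander: white jar 68 mm across and 85 mm high with brushes up to 190 mm high; origin in the middle of its underside.
- ink_bottle: bystander: amber ink bottle 48 mm across, 65 mm high; origin in the middle of its underside.
- paint_pot: bystander: grey paint pot with white cap, 56 mm across, 50 mm high; origin in the middle of its underside.
Not all that is in view belongs to the job. Leave any green, pink or turquoise look-alike of the part that bears weight2_mid alone.

How it is judged (in metres and radians):
On the way, in this order (a step that is already met when the one before it is completed fails the run):
1. weights stand on the pan, released, and its top lies between the marks (value of joint pan between 0.0135 and 0.0265 m and contact force between the fingers and weight0 below 0.2 N and contact force between the fingers and weight1 below 0.2 N and contact force between the fingers and weight2 below 0.2 N and contact force between the arm and pan below 0.2 N and velocity of joint pan below 0.01 m/s and contact force between anything else and pan above 1.2 N), for 0.3 s.
2. the ring is held spread above the spindle's tip (value of joint each of jaw_left, jaw_right above 0.1 rad and contact force between the fingers and pliers above 3 N and horizontal distance between ring_centre and groove below 0.005 m and z of ring_centre in the frame of spindle_tip above 0.001 m), for 0.05 s.
At the end, for the whole second after the job is handed in: Pliers still gripped (over 3 N), jaws past 0.10 rad, still, level within 0.15 rad; ring centre within 5 mm of the spindle axis and 4 mm of groove mid-height; pliers touch spindle under 1 N, pan under 0.5 N; pan loaded, 13.5 to 26.5 mm down (value of joint each of jaw_left, jaw_right above 0.1 rad and contact force between the fingers and pliers above 3 N and horizontal distance between ring_centre and groove below 0.005 m and value of joint pan between 0.0135 and 0.0265 m and z of ring_centre in the frame of groove between -0.004 and 0.004 m and angle between pliers_grip's own z axis and vertical below 0.15 rad and linear speed of pliers below 0.02 m/s and contact force between pliers and scale below 1 N and contact force between pliers and pan below 0.5 N); the arm keeps its last pose, push and grip.
It fails at once if the brush jar is pushed away by more than 30 mm (distance of brush_jar from where it was at the start of the episode above 0.03 m).
It fails at once if the ink bottle is pushed away by more than 30 mm (distance of ink_bottle from where it was at the start of the episode above 0.03 m).
It fails at once if the paint pot is pushed away by more than 30 mm (distance of paint_pot from where it was at the start of the episode above 0.03 m).
It also fails if it takes over 72 s, if anything falls off the work surface, if the arm or the gripper's body presses on something with over 40 N, if the wrist force passes 120 N, or if a joint passes its speed limit or range.

## Working session

There is one attempt and no reset: what is moved stays moved. The work goes in short steps, Python scripts to look and compute and a tool call to move; the robot and the scene stay as the last step left them, time stands still between calls to the robot, and variables do not carry over. Pictures are saved under pics/ and viewed, at most 10 in all, crops included, and the job is handed in when it is done.

Besides the shell and the picture viewer there is one more tool, called after ">>>" by a JSON object that holds its "fn" and its "kwargs". move_arm: Moves the arm, as the interface text tells. Its arguments: {"type":"object","properties":{"commands":{"type":"array","items":{"type":"array"}}},"required":["commands"]}

```bash
mkdir -p pics
cat > h.py <<'E'
import numpy as np,cv2
from cell import env,read_camera,search_frame,cut_out
def ray(p,px):
    R,_=cv2.Rodrigues(np.array(p['rvec'],float)); t=np.array(p['tvec'],float).ravel()
    d=R.T@np.array([(px[0]-p['cx'])/p['fx'],(px[1]-p['cy'])/p['fy'],1.]); return -R.T@t,d
def atz(p,px,z):
    c,d=ray(p,px); return c+d*(z-c[2])/d[2]
def proj(p,X):
    K=np.array([[p['fx'],0,p['cx']],[0,p['fy'],p['cy']],[0,0,1.]])
    return cv2.projectPoints(np.array(X,float).reshape(-1,1,3),np.array(p['rvec'],float),np.array(p['tvec'],float),K,None)[0].reshape(-1,2)
def save(p,n): cv2.imwrite('pics/'+n,p['image'][:,:,::-1])
E
python3 - <<'E'
from h import *
np.set_printoptions(precision=1,suppress=True)
for n in('side','top'):
    p=read_camera(n);save(p,n+'0.png');print(n,'cam',ray(p,(0,0))[0], p['fx'])
    for th in 'pan_top groove spindle_tip weight0_mid board pliers_grip ring_centre rest scale brush_jar ink_bottle paint_pot'.split():
        print(th,[(np.round(r['at'],1),round(r['confidence'],2)) for r in search_frame(th,p)[:5]])
E
```

```text
side cam [ 374.5 -694.2  546.9] 381.22580320636257
pan_top [(array([320.7, 320.5]), 0.7), (array([270.5, 222.6]), 0.67)]
groove [(array([233.4, 166.6]), 0.59), (array([275.4, 231.3]), 0.56)]
spindle_tip [(array([271.8, 228.7]), 0.81), (array([270.8, 224.4]), 0.73)]
weight0_mid [(array([249.1, 323.4]), 0.72)]
board [(array([287.9, 337. ]), 0.96), (array([316.7, 323.5]), 0.24)]
pliers_grip [(array([229.3, 164.1]), 0.79)]
ring_centre [(array([230.2, 166.2]), 0.76)]
rest [(array([233.4, 182.3]), 0.55)]
scale [(array([273.5, 228.9]), 0.61), (array([251.1, 325.9]), 0.32)]
brush_jar [(array([394.3, 288.7]), 0.84), (array([288.1, 157.4]), 0.22)]
ink_bottle [(array([286.9, 161.2]), 0.93), (array([397.4, 292.3]), 0.57)]
paint_pot [(array([193.9, 239.3]), 0.72)]
top cam [ 471.9  -23.4 1364.7] 439.41703821008747
pan_top [(array([286.7, 215. ]), 0.64)]
groove [(array([291.8, 212. ]), 0.7)]
spindle_tip [(array([290.8, 214.2]), 0.94)]
weight0_mid []
board [(array([356.9, 220.9]), 0.67)]
pliers_grip [(array([173.9, 211.4]), 0.61)]
ring_centre []
rest [(array([184.4, 225.4]), 0.93), (array([375. , 164.1]), 0.64), (array([289.8, 213.4]), 0.5)]
scale [(array([292.5, 212.5]), 0.77), (array([286.3, 213.8]), 0.62), (array([174.4, 207.9]), 0.37)]
brush_jar []
ink_bottle [(array([169.6, 158.8]), 0.74)]
paint_pot [(array([273. , 265.8]), 0.5)]
```

```bash
cd pics; python3 -c "
import cv2
print([cv2.imread(f).shape for f in('side0.png','top0.png')])"
```

```text
[(420, 560, 3), (420, 560, 3)]
```

View pics/side0.png

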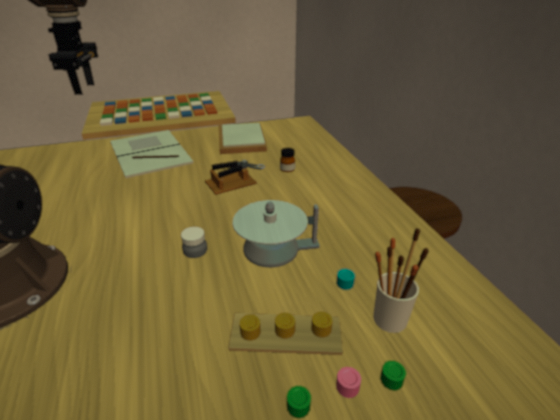

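View pics/top0.png

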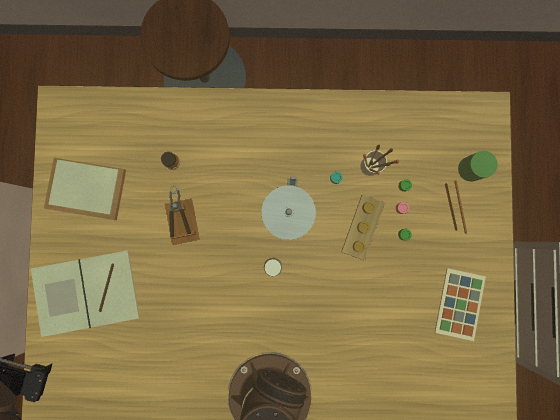

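The side view shows the scale at (270,225), the pliers at (232,175) and the brass weights at (250,326), (285,324) and (321,323). In the top view the scale is at (289,212), the weights at (369,207), (363,227) and (358,246), and the pliers at (178,212) with the ring end at (175,190). Next I'll measure these more precisely.

Run:
```python
from h import *
np.set_printoptions(precision=1,suppress=True)
p=read_camera('top');im=p['image']
def crop(c0,c1,r0,r1,k,im=im): return cv2.resize(im[r0:r1,c0:c1],None,fx=k,fy=k,interpolation=cv2.INTER_CUBIC)
q=read_camera('side')
a=crop(140,220,150,250,4);b=crop(330,410,150,250,4)  # 320x400
cv2.imwrite('pics/c1.png',np.hstack([a,b])[:,:,::-1])
a=crop(195,275,145,195,5,q['image']);b=crop(225,325,195,265,4,q['image'])
b=cv2.resize(b,(400,280)); a=cv2.resize(a,(400,250))
cv2.imwrite('pics/c2.png',np.vstack([a,b])[:,:,::-1])
hsv=cv2.cvtColor(im,cv2.COLOR_RGB2HSV)
for x in [(369,207),(363,227),(358,246),(350,225),(289,195),(185,225),(178,215)]: print(x,im[x[1],x[0]],hsv[x[1],x[0]])
for n,pp,ths in(('top',p,['board','rest','pan_top','pliers_grip','brush_jar','ink_bottle','paint_pot','weight1_mid']),('side',q,['weight1_mid','pan_top','pliers_grip','rest','board','paint_pot','ink_bottle','brush_jar'])):
  for t in ths:
    for r in cut_out(t,pp)[:4]:
        m=r['region'].astype(np.uint8); c=np.vstack(np.nonzero(m)[::-1]).T.astype(np.float32)
        print(n,t,round(r['confidence'],2),r['at'],len(c),'rect',[np.round(v,1) for v in cv2.minAreaRect(c)] if len(c)>5 else '')
```

```text
(369, 207) [135 117  55] [ 23 151 135]
(363, 227) [136 116  53] [ 23 156 136]
(358, 246) [138 117  55] [ 22 153 138]
(350, 225) [144 124  75] [ 21 122 144]
(289, 195) [159 171 150] [ 47  31 171]
(185, 225) [61 54 38] [21 96 61]
(178, 215) [121  90  48] [ 17 154 121]
top board 0.91 [356.6, 220.3] 1135 rect [array([362.2, 227. ]), array([25.5, 61.5]), np.float64(19.1)]
top rest 0.9 [180.5, 222.0] 939 rect [array([181.4, 220.9]), array([42.6, 28.1]), np.float64(79.7)]
top pan_top 0.97 [287.5, 214.2] 2243 rect [array([288.2, 211.9]), array([52.8, 53.2]), np.float64(63.4)]
top pliers_grip 0.54 [177.9, 209.7] 387 rect [array([178.9, 210.6]), array([46. , 19.9]), np.float64(86.6)]
top pliers_grip 0.45 [167.5, 159.6] 260 rect [array([170. , 160.5]), array([17., 18.]), np.float64(90.0)]
top pliers_grip 0.35 [359.2, 245.3] 117 rect [array([359., 246.]), array([10., 12.]), np.float64(90.0)]
top brush_jar 0.84 [375.2, 161.1] 616 rect [array([376.7, 159.5]), array([25. , 37.6]), np.float64(61.2)]
top ink_bottle 0.52 [169.2, 157.4] 277 rect [array([170.5, 160.5]), array([19., 17.]), np.float64(0.0
[... 675 characters left out ...]
t [array([230.5, 181. ]), array([23.2, 51. ]), np.float64(88.3)]
side board 0.86 [288.2, 337.8] 2974 rect [array([286. , 333.7]), array([113.4,  39.2]), np.float64(2.1)]
side board 0.71 [269.5, 223.5] 2529 rect [array([270. , 221.5]), array([43., 74.]), np.float64(90.0)]
side paint_pot 0.65 [194.0, 240.8] 647 rect [array([194.5, 241.8]), array([30.6, 24.4]), np.float64(84.3)]
side paint_pot 0.6 [230.8, 165.4] 423 rect [array([237.5, 166.6]), array([13.8, 50.8]), np.float64(81.0)]
side ink_bottle 0.68 [286.8, 157.3] 348 rect [array([287.5, 159. ]), array([24., 15.]), np.float64(90.0)]
side brush_jar 0.82 [396.7, 290.9] 2785 rect [array([394.9, 277. ]), array([ 50.8, 106.5]), np.float64(14.7)]
```

View pics/c1.png

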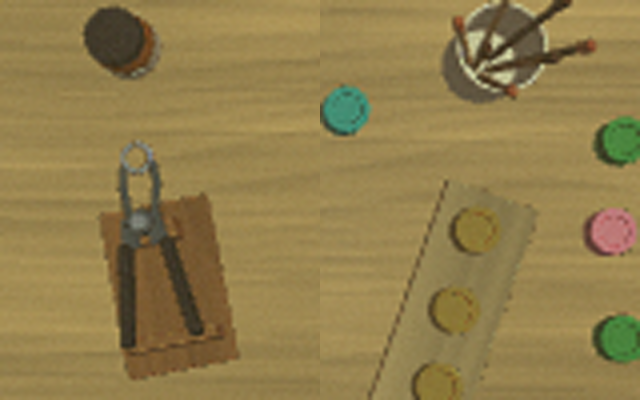

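View pics/c2.png

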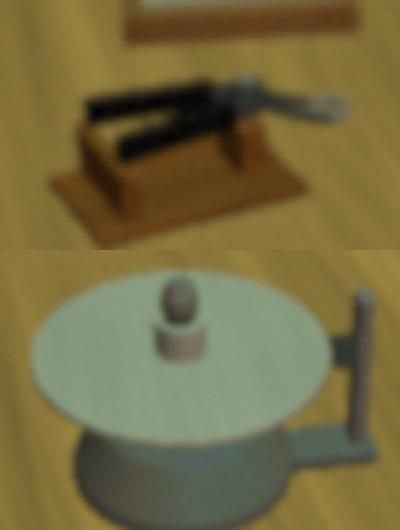

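The top crop gives ring (174.3,189.2), pivot (174.8,205.5), handle ends about (171.8,235) and (189.3,232), and weight tops at (368.3,207.5), (363.8,227.5) and (359.5,246). In the side crop the spindle tip is near (270,203), with the gauge post on the right.

Run:
```python
from h import *
np.set_printoptions(precision=1,suppress=True)
p=read_camera('top');q=read_camera('side')
A=lambda c,o,k:(o[0]+c[0]/k,o[1]+c[1]/k)
o=(139.6,149.6)
print('W',[atz(p,x,36)[:2] for x in[(368,207.2),(363.5,227.2),(359.2,245.7)]])
print('Wside',[atz(q,x,23)[:2] for x in[(249.5,326.5),(285,324.5),(321,323)]])
print('ring',atz(p,A((137,157),o,4),29)[:2],'pivot',atz(p,A((139,222),o,4),55)[:2])
L=[atz(p,A(c,o,4),58)[:2] for c in((127,345),(127,250),(197,330),(168,242))];print('handles',L)
R=np.array([atz(p,A(c,o,4),8)[:2] for c in((100,213),(208,194),(240,357),(130,380))]);print('rest',R,R.mean(0))
d=(R[0]+R[1]-R[2]-R[3]);print('restyaw',np.arctan2(d[1],d[0]))
print('pan top',atz(p,(288.3,211.9),86)[:2],'tip top',atz(p,(288.7,211.7),122)[:2])
print('side tip',atz(q,(270,203),125)[:2])
print('jar',atz(p,(374,160),85)[:2],'ink',atz(p,(168.5,159),65)[:2],'pot',atz(p,(272.5,266.5),50)[:2])
print('post',atz(p,(292.5,181),105)[:2])
s=env.state();print(s['tcp_rot'],s['eef_pos'],s['opening'],s['ft_force'],s['t'])
# pan height: fit pan ellipse in side: mask bbox
m=cut_out('pan_top',q)
r=m[0]['region'].astype(np.uint8);c=np.vstack(np.nonzero(r)[::-1]).T
print('side pan bbox',c.min(0),c.max(0),m[0]['at'])
for c0 in [atz(p,(288.3,211.9),86)[:2]]:
  for z in(90,86,82,78):
    a=np.linspace(0,6.28,200);pp=proj(q,np.c_[c0[0]+80*np.cos(a),c0[1]+80*np.sin(a),z+0*a]);print(z,pp.min(0),pp.max(0),'tip',proj(q,[[*c0,125]]))
```

```text
W [array([ 572.2, -290. ]), array([ 511.4, -276.4]), array([ 455.5, -263.5])]
Wside [array([ 452.2, -264.8]), array([ 511.6, -278.3]), array([ 571.9, -293.2])]
ring [620.8 301.9] pivot [569.2 292.6]
handles [array([477.3, 298.1]), array([547.9, 300.2]), array([489.2, 246.5]), array([554.3, 269.9])]
rest [[579.2 334.3]
 [595.1 251.2]
 [469.5 223.2]
 [450.7 307.3]] [523.6 279. ]
restyaw 0.21313125814690856
pan top [551.5 -47.5] tip top [549.9 -47.9]
side tip [551. -51.]
jar [ 708.  -297.7] ink [706.2 311.7] pot [390.5  -3.2]
post [639.9 -58.1]
[3.1 0.  2.9] [147.8 607.3 404.8] 1.0004329089394433 [-0.2  0.1 -0. ] 2.3
side pan bbox [233 199] [308 243] [268.6, 221.7]
90 [232.3 196.4] [307.7 239.1] tip [[269.8 202.1]]
86 [232.4 197.9] [307.7 240.7] tip [[269.8 202.1]]
82 [232.6 199.4] [307.6 242.3] tip [[269.8 202.1]]
78 [232.7 200.9] [307.5 243.9] tip [[269.8 202.1]]
```

>>> {"fn": "move_arm", "kwargs": {"commands": [[[1,-1,0],0,1],[[1,-1,0],0,1],[[1,-1,0],0,1],[[1,-1,0],0,1],[[1,-1,0],0,1],[[1,-1,0],0,1],[[1,-1,0],0,1],[[1,-1,0],0,1],[[1,-1,0],0,1],[[1,-1,0],0,1],[[0,-1,0],0,1],[[0,-1,0],0,1],[[0,-1,0],0,1],[[0,-1,0],0,1],[[0,-1,0],0,1],[[0,-1,0],0,1],[[0,-1,0],0,1],[[0,-1,0],0,1],[[0,-1,0],0,1],[[0,-1,0],0,1]]}}

```text
t: 4.02
eef_pos: [442.1, 11.2, 405.0]
tcp_rot: [3.141, 0.001, 2.903]
ft_force: [1.1, -0.2, 0.3]
opening: 1.0
grip_force: 0.0
```

>>> {"fn": "move_arm", "kwargs": {"commands": [[[0,-1,0],0,1],[[0,-1,0],0,1],[[0,-1,0],0,1],[[0,-1,0],0,1],[[0,-1,0],0,1],[[0,-1,0],0,1],[[0,-1,0],0,1],[[0,-1,0],0,1],[[0,-1,-1],0,1],[[0,0,-1],0,1],[[0,0,-1],0,1],[[0,0,-1],0,1],[[0,0,0],0,1],[[0,0,0],0,1]]}}

```text
t: 5.18
eef_pos: [442.5, -256.9, 284.9]
tcp_rot: [3.14, -0.002, 2.903]
ft_force: [0.5, 0.2, 0.9]
opening: 0.997
grip_force: 0.0
```

>>> {"fn": "move_arm", "kwargs": {"commands": [[[0.32,-0.22,0],0,1],[[0,0,0],0,1],[[0,0,-1],0,1],[[0,0,-1],0,1],[[0,0,-0.7],0,1],[[0,0,0],0,1],[[0,0,0],0,-1],[[0,0,0],0,-1],[[0,0,0],0,-1],[[0,0,0],0,-1],[[0,0,0],0,-1],[[0,0,0],0,-1],[[0,0,0],0,-1],[[0,0,0],0,-1]]}}

```text
t: 6.35
eef_pos: [452.0, -263.4, 204.4]
tcp_rot: [3.142, 0.0, 2.903]
ft_force: [-0.3, 0.9, -0.5]
opening: 0.496
grip_force: 0.0
```

Run:
```python
from h import *
p=read_camera('side');save(p,'g1.png')
im=p['image'];cv2.imwrite('pics/g1.png',cv2.resize(im[180:370,190:400],None,fx=3,fy=3,interpolation=cv2.INTER_CUBIC)[:,:,::-1])
s=env.state();print(s['eef_pos'],s['opening'],s['grip_force'])
```

```text
[ 452.0540684  -263.42875903  204.38395548] 0.45547088351941467 0.0
```

View pics/g1.png

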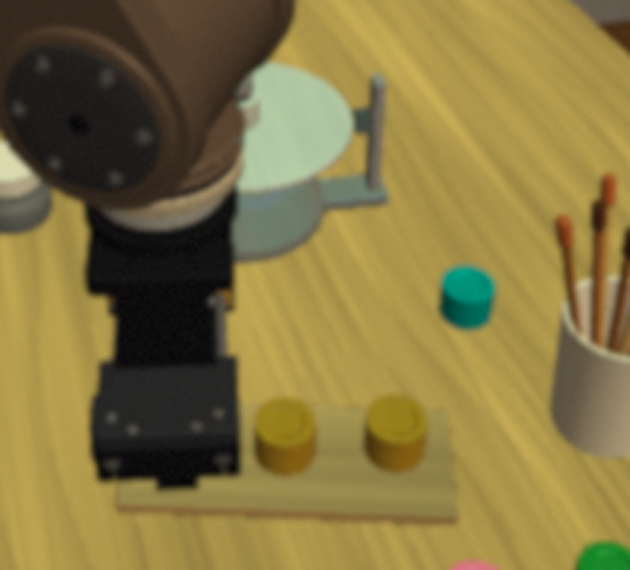

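The gripper straddles the near weight, with its body at crop (165,420). The fingers are still closing, so I'll finish the grip and lift.

>>> {"fn": "move_arm", "kwargs": {"commands": [[[0,0,0],0,-1],[[0,0,0],0,-1],[[0,0,0],0,-1],[[0,0,0],0,-1],[[0,0,1],0,-1],[[0,0,1],0,-1],[[0,0,1],0,-1],[[0,0,1],0,-1],[[0,0,1],0,-1],[[0,0,0],0,-1],[[0,0,0],0,-1]]}}

```text
t: 7.32
eef_pos: [451.9, -263.2, 355.3]
tcp_rot: [-3.141, 0.002, 2.903]
ft_force: [-0.3, -0.5, -3.1]
opening: 0.363
grip_force: 30.0
```

>>> {"fn": "move_arm", "kwargs": {"commands": [[[0.54,0.745,0],-0.99,-1],[[0.54,0.745,0],-0.99,-1],[[0.54,0.745,0],-0.99,-1],[[0.54,0.745,0],-0.99,-1],[[0.54,0.745,0],-0.99,-1],[[0.54,0.745,0],-0.99,-1],[[0.54,0.745,0],-0.99,-1],[[0.54,0.745,0],-0.99,-1],[[0,0,0],0,-1],[[0,0,-1],0,-1],[[0,0,-1],0,-1],[[0,0,0],0,-1],[[0,0,0],0,-1],[[0,0,0],0,-1]]}}

```text
t: 8.48
eef_pos: [581.8, -84.9, 294.7]
tcp_rot: [-3.141, -0.0, 2.269]
ft_force: [0.5, 0.4, -2.0]
opening: 0.364
grip_force: 30.0
```

>>> {"fn": "move_arm", "kwargs": {"commands": [[[0,0,-0.4],0,-1],[[0,0,0],0,-1],[[0,0,0],0,-1],[[0,0,0],0,-1]]}}

```text
t: 8.82
eef_pos: [581.8, -84.8, 283.5]
tcp_rot: [3.141, 0.001, 2.269]
ft_force: [0.2, 0.8, -2.0]
opening: 0.36
grip_force: 30.0
```

>>> {"fn": "move_arm", "kwargs": {"commands": [[[0,0,-0.13],0,-1],[[0,0,0],0,-1],[[0,0,0],0,-1],[[0,0,0],0,-1]]}}

```text
t: 9.15
eef_pos: [581.6, -84.6, 278.5]
tcp_rot: [3.141, 0.0, 2.269]
ft_force: [0.3, -0.6, -1.2]
opening: 0.36
grip_force: 30.0
```

>>> {"fn": "move_arm", "kwargs": {"commands": [[[0,0,-0.13],0,-1],[[0,0,0],0,-1],[[0,0,0],0,-1],[[0,0,0],0,-1]]}}

```text
t: 9.48
eef_pos: [581.6, -84.6, 274.4]
tcp_rot: [-3.142, -0.0, 2.269]
ft_force: [-0.2, -0.4, -2.1]
opening: 0.361
grip_force: 30.0
```

>>> {"fn": "move_arm", "kwargs": {"commands": [[[0,0,-0.13],0,-1],[[0,0,0],0,-1],[[0,0,0],0,-1],[[0,0,0],0,-1]]}}

```text
t: 9.82
eef_pos: [581.6, -84.6, 270.5]
tcp_rot: [-3.142, -0.0, 2.269]
ft_force: [-1.3, 0.0, -0.4]
opening: 0.363
grip_force: 30.0
```

>>> {"fn": "move_arm", "kwargs": {"commands": [[[0,0,-0.13],0,-1],[[0,0,0],0,-1],[[0,0,0],0,-1],[[0,0,0],0,-1]]}}

```text
t: 10.15
eef_pos: [581.7, -84.6, 266.7]
tcp_rot: [3.142, -0.0, 2.269]
ft_force: [-1.0, 0.2, -0.4]
opening: 0.362
grip_force: 30.0
```

Run:
```python
from h import *
p=read_camera('side')
im=p['image'];cv2.imwrite('pics/g2.png',cv2.resize(im[170:270,215:335],None,fx=5,fy=5,interpolation=cv2.INTER_CUBIC)[:,:,::-1])
f=[]
for i in range(8):
    read_camera('side'); f.append(env.state()['ft_force'])
print(np.mean(f,0),np.std(f,0))
```

```text
[-0.4612562   0.26814439 -0.20158076] [0.39667641 0.4741263  0.25474244]
```

View pics/g2.png

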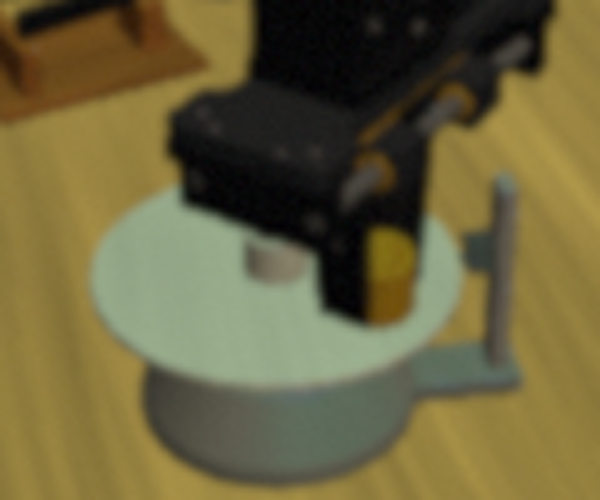

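The pan now carries the weight. The force and the image both put it about 18 mm down, so one weight should be enough. I'll release it and check.

>>> {"fn": "move_arm", "kwargs": {"commands": [[[0,0,-0.02],0,-0.05],[[0,0,0],0,-0.05],[[0,0,0],0,-0.05],[[0,0,0],0,-0.05],[[0,0,0.3],0,-0.05],[[0,0,0.7],0,-0.05],[[0,0,1],0,-0.05],[[0,0,1],0,-0.05],[[0,0,1],0,-0.05],[[0,0,1],0,1],[[0,1,0],1,1],[[0,1,0],1,1],[[0,1,0],1,1],[[0,1,0],1,1],[[0,1,0],1,1],[[0,1,0],1,1],[[0,1,0],1,1],[[0,1,0],1,1]]}}

```text
t: 12.1
eef_pos: [581.2, 156.8, 417.0]
tcp_rot: [3.141, 0.001, 2.913]
ft_force: [0.1, -0.1, 0.3]
opening: 0.994
grip_force: 0.0
```

Run:
```python
from h import *
np.set_printoptions(precision=1,suppress=True)
p=read_camera('side')
im=p['image'];cv2.imwrite('pics/g3.png',cv2.resize(im[190:270,215:335],None,fx=6,fy=6,interpolation=cv2.INTER_CUBIC)[:,:,::-1])
for n in(p,):
  r=cut_out('pan_top',n)[0]['region'];c=np.vstack(np.nonzero(r)[::-1]).T;print(c.min(0),c.max(0))
a=np.linspace(0,6.28,200)
for z in(80,76,72,68):
  pp=proj(p,np.c_[550.7+80*np.cos(a),-48.5+80*np.sin(a),z+0*a]);print(z,pp.min(0),pp.max(0))
print(env.state()['eef_pos'],env.state()['tcp_rot'])
t=read_camera('top');cv2.imwrite('pics/t3.png',cv2.resize(t['image'][140:290,150:330],None,fx=4,fy=4,interpolation=cv2.INTER_CUBIC)[:,:,::-1])
```

```text
[233 204] [307 248]
80 [232.3 200.4] [307.4 243.5]
76 [232.5 201.9] [307.3 245.1]
72 [232.6 203.3] [307.2 246.7]
68 [232.7 204.8] [307.1 248.3]
[581.1 158.8 416.8] [3.1 0.  2.9]
```

View pics/g3.png

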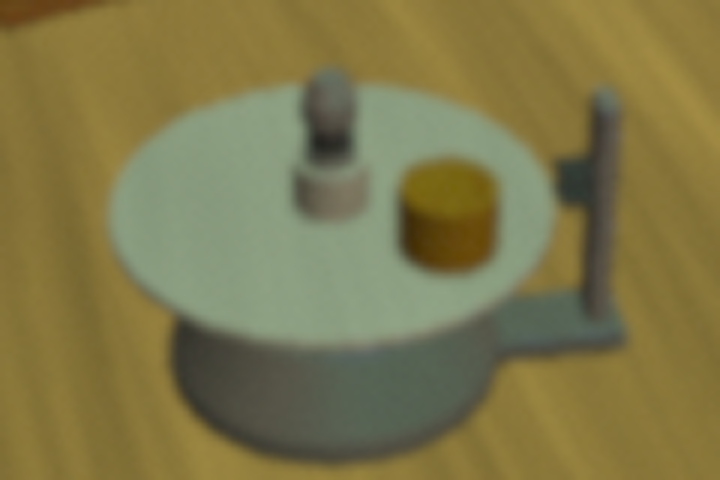

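The pan has moved down by about 5 px and the groove neck is visible at (330,145) in the crop, so the pan is about 18 mm down. The weight stands released on it. Next, the pliers.

>>> {"fn": "move_arm", "kwargs": {"commands": [[[-0.337,0.682,0],0.875,1],[[-0.337,0.682,0],0.875,1],[[-0.337,0.682,0],0.875,1],[[-0.337,0.682,0],0.875,1],[[-0.337,0.682,0],0.875,1],[[-0.337,0.682,0],0.875,1],[[0,0,-1],0,1],[[0,0,-1],0,1],[[0,0,-1],0,1],[[0,0,-1],0,1],[[0,0,-1],0,1],[[0,0,0],0,1],[[0,0,0],0,1],[[0,0,0],0,1]]}}

```text
t: 13.42
eef_pos: [521.6, 277.8, 267.8]
tcp_rot: [3.141, 0.002, -2.955]
ft_force: [-0.3, 0.7, 0.2]
opening: 1.001
grip_force: 0.0
```

Run:
```python
from h import *
p=read_camera('side')
print(env.state()['eef_pos'],env.state()['tcp_rot'])
im=p['image'];cv2.imwrite('pics/g4.png',cv2.resize(im[110:200,180:300],None,fx=6,fy=6,interpolation=cv2.INTER_CUBIC)[:,:,::-1])
```

```text
[521.56639844 277.92557285 268.1847096 ] [ 3.14101369e+00  2.74907457e-03 -2.95477934e+00]
```

View pics/g4.png

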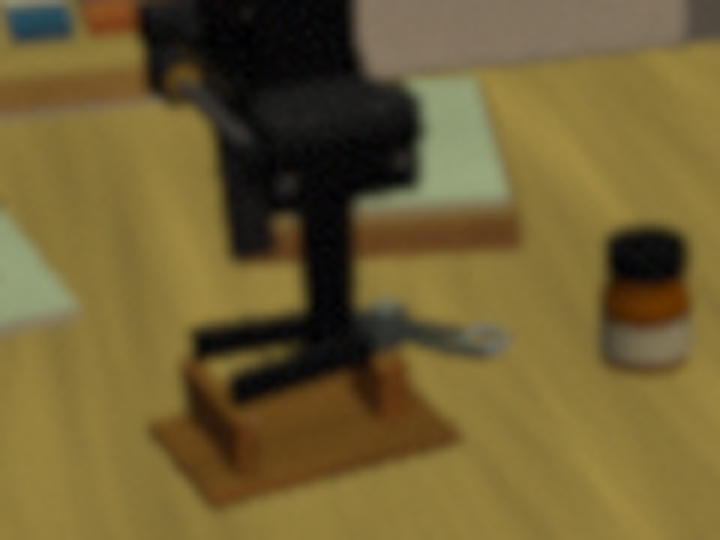

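The gripper is above the handles with its fingers spread either side, the ring is at crop (490,340) and the ink bottle is well away. Next I'll lower and squeeze.

>>> {"fn": "move_arm", "kwargs": {"commands": [[[-0.04,0.12,0],0,1],[[0,0,-0.8],0,1],[[0,0,-0.8],0,1],[[0,0,0],0,1],[[0,0,0],0,-1],[[0,0,0],0,-1],[[0,0,0],0,-1],[[0,0,0],0,-1],[[0,0,0],0,-1],[[0,0,0],0,-1],[[0,0,0],0,-1],[[0,0,0],0,-1],[[0,0,0],0,-1],[[0,0,0],0,-1],[[0,0,0],0,-1],[[0,0,0],0,-1],[[0,0,0],0,-1],[[0,0,0],0,-1],[[0,0,0],0,-1],[[0,0,0],0,-1]]}}

```text
t: 15.13
eef_pos: [519.7, 281.7, 218.3]
tcp_rot: [3.142, -0.0, -2.954]
ft_force: [-2.5, -0.8, 5.1]
opening: 0.346
grip_force: 29.9
```

>>> {"fn": "move_arm", "kwargs": {"commands": [[[0,0,0.2],0,-1],[[0,0,0.5],0,-1],[[0,0,1],0,-1],[[0,0,1],0,-1],[[0,0,1],0,-1],[[0,0,1],0,-1],[[0,0,0],0,-1],[[0,0,0],0,-1],[[0,0,0],0,-1]]}}

```text
t: 15.88
eef_pos: [519.5, 281.6, 358.4]
tcp_rot: [-3.141, -0.001, -2.954]
ft_force: [-0.0, -0.7, -1.5]
opening: 0.347
grip_force: 29.9
```

Run:
```python
from h import *
p=read_camera('side');q=read_camera('top');s=env.state()
print(s['eef_pos'],s['tcp_rot'],s['opening'],s['ft_force'])
a=cv2.resize(p['image'][80:200,180:320],(560,480),interpolation=cv2.INTER_CUBIC)
b=cv2.resize(q['image'][150:270,140:200],(240,480),interpolation=cv2.INTER_CUBIC)
cv2.imwrite('pics/g5.png',np.hstack([a,b])[:,:,::-1])
e=np.array(s['eef_pos']);y=s['tcp_rot'][2]-np.pi
c=np.array([e[0]+104*np.cos(y),e[1]+104*np.sin(y),e[2]-189.3])
print('pred ring',c,proj(p,[c]),proj(q,[c]))
```

```text
[519.63131859 281.64495374 357.66424428] [-3.14120755e+00 -2.45913403e-03 -2.95403843e+00] 0.34674838855555135 [-0.25553529  0.15019007 -2.48384261]
pred ring [621.80749191 301.03643652 168.36424428] [[259.70198863 121.29567987]] [[161.940201   182.68838584]]
```

View pics/g5.png

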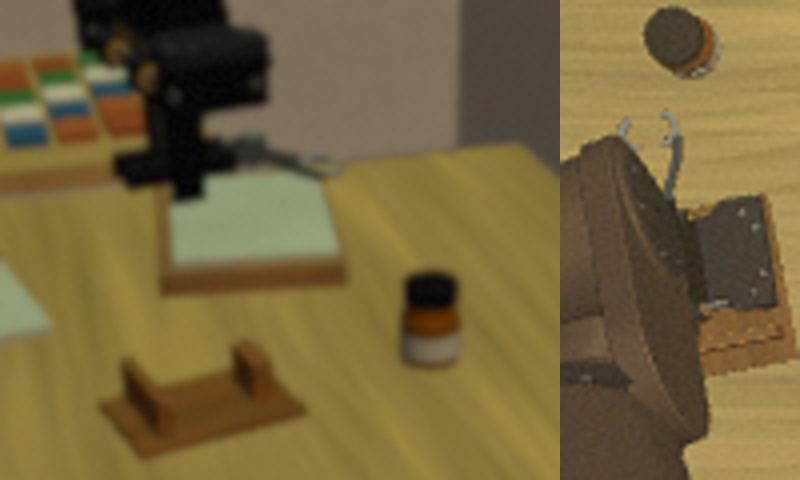

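The rest is empty and the pliers are held level. The ring halves are spread, at about (161.6,181.1) in the top image. Next I'll carry it over the spindle.

>>> {"fn": "move_arm", "kwargs": {"commands": [[[-0.1,-0.4,0],0,-1],[[-0.176,-0.8,0],0,-1],[[-0.176,-0.833,0],0,-1],[[-0.176,-0.833,0],0,-1],[[-0.176,-0.833,0],0,-1],[[-0.176,-0.833,0],0,-1],[[-0.176,-0.833,0],0,-1],[[-0.176,-0.833,0],0,-1],[[-0.176,-0.833,0],0,-1],[[-0.176,-0.833,0],0,-1],[[-0.176,-0.833,0],0,-1],[[-0.176,-0.833,0],0,-1],[[-0.176,-0.833,0],0,-1],[[-0.176,-0.833,0],0,-1],[[-0.076,-0.4,0],0,-1],[[0,0,0],0,-1],[[0,0,0],0,-1],[[0,0,0],0,-1]]}}

```text
t: 17.48
eef_pos: [445.7, -65.9, 358.7]
tcp_rot: [3.141, -0.001, -2.954]
ft_force: [0.5, -0.2, -2.1]
opening: 0.348
grip_force: 29.9
```

```bash
cat > look.py <<'E'
from h import *
import sys
p=read_camera('side');q=read_camera('top');s=env.state()
print(s['eef_pos'],s['tcp_rot'],s['opening'],s['ft_force'])
a=cv2.resize(p['image'][150:230,230:310],(400,400),interpolation=cv2.INTER_CUBIC)
b=cv2.resize(q['image'][190:240,265:315],(400,400),interpolation=cv2.INTER_CUBIC)
cv2.imwrite('pics/'+sys.argv[1],np.hstack([a,b])[:,:,::-1])
e=np.array(s['eef_pos']);y=s['tcp_rot'][2]-np.pi
for L in(104,108):
    c=np.array([e[0]+L*np.cos(y),e[1]+L*np.sin(y),e[2]-189.3]); u,v=proj(p,[c])[0],proj(q,[c])[0]
    print('pred ring',L,c,'crop side',(u-[230,150])*5+2,'crop top',(v-[265,190])*8+3.5+[400,0])
c=[550.7,-48.5,125];u,v=proj(p,[c])[0],proj(q,[c])[0]
print('tip','crop side',(u-[230,150])*5+2,'crop top',(v-[265,190])*8+3.5+[400,0])
E
python3 look.py h1.png
```

```text
[445.84072427 -65.53403431 358.90222339] [ 3.14124030e+00 -3.50479646e-04 -2.95314593e+00] 0.3444489477200168 [ 0.6514019   0.96878509 -2.07029237]
pred ring 104 [547.99954985 -46.05136622 169.60222339] crop side [189.98711409 168.26835952] crop top [590.41314206 173.82456271]
pred ring 108 [551.92873545 -45.30203284 169.60222339] crop side [198.87203335 165.97835325] crop top [588.35725954 162.28732084]
tip crop side [199.76272451 264.04889997] crop top [594.94358833 174.27968734]
```

View pics/h1.png

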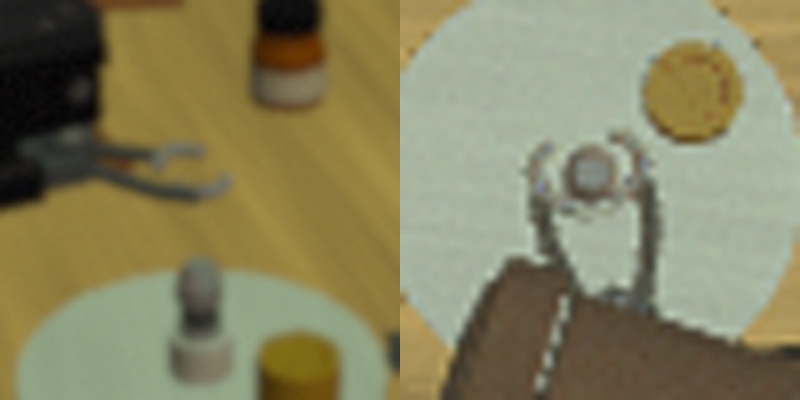

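The picture shows the ring's spread halves centred at about (589,166) in the top crop, around the spindle at (591,172). In the side crop the ring at (195,168) sits over the tip at (200,260). It needs only a millimetre or two of correction. That was my tenth picture, so the rest is numeric.

>>> {"fn": "move_arm", "kwargs": {"commands": [[[0.04,-0.06,0],0,-1],[[0,0,-0.4],0,-1],[[0,0,-0.4],0,-1],[[0,0,-0.3],0,-1],[[0,0,0],0,-1],[[0,0,0],0,-1],[[0,0,0],0,-1],[[0,0,0],0,-1]]}}

```text
t: 18.25
eef_pos: [447.2, -67.9, 326.6]
tcp_rot: [-3.141, 0.001, -2.954]
ft_force: [-0.1, 0.2, -2.5]
opening: 0.343
grip_force: 29.9
```

```bash
cat > num.py <<'E'
from h import *
np.set_printoptions(precision=2,suppress=True)
p=read_camera('side');q=read_camera('top');s=env.state()
print(s['eef_pos'],s['tcp_rot'],s['opening'],s['ft_force'])
e=np.array(s['eef_pos']);y=s['tcp_rot'][2]-np.pi
c=np.array([e[0]+106*np.cos(y),e[1]+106*np.sin(y),e[2]-189.3])
print('ring',c,'side',proj(p,[c]),'top',proj(q,[c]))
print('tip side',proj(p,[[551.3,-47.3,125]]),'top',proj(q,[[551.3,-47.3,125]]))
for n,k in(('side',p),('top',q)):
  for t in('ring_centre','spindle_tip','groove','pan_top'):
    print(n,t,[(np.round(r['at'],1),round(r['confidence'],2)) for r in search_frame(t,k)[:3]])
  for t in('pliers_grip','pan_top'):
   for r in cut_out(t,k)[:1]:
    m=np.vstack(np.nonzero(r['region'])[::-1]).T
    print(n,t,round(r['confidence'],2),len(m),m.min(0),m.max(0))
E
python3 num.py
```

```text
[447.09 -67.95 326.53] [-3.14  0.   -2.95] 0.3466861899369513 [ 0.53  0.06 -1.63]
ring [551.23 -48.17 137.23] side [[269.67 197.26]] top [[288.91 210.88]]
tip side [[269.67 202.07]] top [[288.51 211.13]]
side ring_centre [(array([233.8, 202.9]), 0.55)]
side spindle_tip [(array([271.2, 232.9]), 0.58)]
side groove [(array([272.9, 233.9]), 0.98)]
side pan_top [(array([263.2, 226.8]), 0.93), (array([270.9, 233.9]), 0.61), (array([397.4, 290.7]), 0.59)]
side pliers_grip 0.9 640 [198 192] [276 213]
side pan_top 0.81 2206 [233 203] [307 248]
top ring_centre []
top spindle_tip [(array([290.2, 210.9]), 0.69)]
top groove [(array([289.2, 207.8]), 0.6)]
top pan_top [(array([288.4, 208.3]), 0.58)]
top pliers_grip 0.64 89 [283 207] [297 228]
top pan_top 0.67 1585 [261 186] [314 232]
```

>>> {"fn": "move_arm", "kwargs": {"commands": [[[0,0.02,-0.3],0,-1],[[0,0,-0.2],0,-1],[[0,0,0],0,-1],[[0,0,0],0,-1],[[0,0,0],0,-1]]}}

```text
t: 19.37
eef_pos: [447.1, -67.4, 310.9]
tcp_rot: [3.141, -0.0, -2.954]
ft_force: [-0.9, 0.6, -1.7]
opening: 0.345
grip_force: 29.9
```

>>> {"fn": "move_arm", "kwargs": {"commands": [[[0,0,-0.15],0,-1],[[0,0,-0.1],0,-1],[[0,0,0],0,-1],[[0,0,0],0,-1],[[0,0,0],0,-1]]}}

```text
t: 19.78
eef_pos: [447.1, -67.3, 303.6]
tcp_rot: [3.141, -0.0, -2.954]
ft_force: [-0.6, -0.1, -2.5]
opening: 0.347
grip_force: 29.9
```

```bash
cat > f.py <<'E'
from h import *
np.set_printoptions(precision=2,suppress=True)
F=[];M=[];P=[]
for i in range(10):
    k=read_camera('side');s=env.state();F.append(s['ft_force']);M.append(s['moment']);P.append(s['eef_pos'])
print(np.mean(F,0),np.mean(M,0),np.mean(P,0),s['tcp_rot'],s['opening'],s['t'])
for r in cut_out('pliers_grip',k)[:1]+cut_out('pan_top',k)[:1]:
    m=np.vstack(np.nonzero(r['region'])[::-1]).T;print(r['confidence'],len(m),m.min(0),m.max(0))
E
python3 f.py
```

```text
[-0.09  0.18 -1.78] [ 0.01  0.06 -0.  ] [447.06 -67.34 303.66] [ 3.14  0.   -2.95] 0.34709355639907075 20.2833
0.61 545 [199 202] [274 223]
```

>>> {"fn": "move_arm", "kwargs": {"commands": [[[0,0,-0.2],0,-1],[[0,0,-0.19],0,-1],[[0,0,0],0,-1],[[0,0,0],0,-1],[[0,0,0],0,-1],[[0,0,0],0,-1]]}}

```text
t: 20.88
eef_pos: [447.1, -67.4, 291.9]
tcp_rot: [3.142, 0.0, -2.954]
ft_force: [0.2, 0.2, -2.5]
opening: 0.346
grip_force: 29.9
```

```bash
python3 f.py; python3 num.py
```

```text
[-0.11  0.11 -1.99] [ 0.03  0.06 -0.  ] [447.06 -67.34 291.98] [ 3.14  0.   -2.95] 0.3461166156467787 21.3833
0.79 495 [200 207] [276 228]
0.7 1950 [233 204] [307 247]
[447.06 -67.34 291.89] [ 3.14  0.   -2.95] 0.3430662971438906 [-0.07 -0.69 -1.99]
ring [551.2  -47.57 102.59] side [[269.82 211.14]] top [[288.45 211.66]]
tip side [[269.67 202.07]] top [[288.51 211.13]]
side ring_centre [(array([232.8, 214. ]), 0.97), (array([287.6, 157.6]), 0.46)]
side spindle_tip [(array([271. , 235.5]), 0.65)]
side groove []
side pan_top [(array([267.6, 230.1]), 0.56), (array([319.2, 324.1]), 0.35)]
side pliers_grip 0.83 575 [200 206] [275 229]
side pan_top 0.9 1851 [234 204] [307 247]
top ring_centre [(array([284.6, 206.5]), 0.73), (array([285.9, 220.2]), 0.51), (array([169.3, 159.1]), 0.39)]
top spindle_tip [(array([288.9, 208.7]), 0.67)]
top groove []
top pan_top [(array([282.7, 206.1]), 0.84)]
top pliers_grip 0.65 257 [161 152] [179 169]
top pan_top 0.67 1557 [262 186] [314 232]
```

```bash
python3 -c "
from cell import env
print(env.job_done())"
```

```text
the job is handed in; nothing more can be done
None
```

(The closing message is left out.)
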